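Latch the recipe-card holder on its rail and snap the end cap on

TASK

Slide the recipe-card holder along its rail, away from the stud, until the detent near the end block catches it, leaving the other things on the worktop alone. Then press the loose metal cap down onto the stud at the open end of the rail, on past the click until it sits fully home on the stud's collar. Finish still holding the cap between the fingers and pressing it down firmly with about 10 to 20 N: do not let go.

Things in the scene. Friction and masses are not known exactly. Their poses are not given: they have to be found in the camera images.
- rail: rail unit, fixed: wooden board 76 (x) x 310 (y) x 12 mm, origin at the centre of its underside, yaw within 0.3 rad. Along y on it lies an aluminium bar 24 wide, its top 36 mm above the worktop, from y=-80 to +127.5; a wooden end block 45 high stands beyond, y=+127.5 to +143.5. The stud stands at y=-120, in line with the bar. Two spring balls in the bar's sides at y=+80 are the detent
- detent_mark (a point): point on the middle of the bar's top at y=+80 of the rail unit, between the detent balls, axes as the rail unit (y along the bar, away from the stud): carrier's origin is here (within 1 mm) when the detent holds the holder. 2.5 mm further on the holder meets the end block; let go there, it springs back
- carrier: recipe-card holder, loose, 0.35 kg, astride the bar: origin on the bar's top at mid length, axes as the rail unit. Aluminium saddle 39 (x) x 90 (y), roof 6 thick, cheeks 18 down beside the bar (1.5 mm play a side, nothing stops it lifting off)
- card_block (a point): centre of the top of the holder's wooden block, 48 mm above carrier's origin; the block is 24 thick (x) x 70 long (y, along the bar), 42 high, with a 3 mm slot along y. It starts 65 to 110 mm short of the detent, on the stud's side. Sliding takes 1 to 5 N, and up to 8 N when its front end meets the detent balls, 45 mm before the mark; at the mark the balls spring into gaps in its cheeks
- snap_cap: loose aluminium cap, standing mouth down on the worktop between robot and rail: sixteen-sided, 43 mm across, 40 tall, 80 g, flat closed top; origin at the centre of its underside, z up, any yaw (it does not matter). Its mouth has a round lip with a clear width of 26 mm; behind it the cap is hollow, 36 wide, 34 deep
- stud_seat (a point): centre of the top of the stud's flat collar (46 mm across), 15 mm above the worktop, axes as the rail unit. snap_cap's origin is here (within 1 mm) when the cap is home; once past the click it stays by itself, and further pressing goes into the collar
- stud: the stud, fixed on the rail unit; origin on the board, 3 mm below stud_seat. Its pin, 22 mm thick, tapering to 12 at the tip, rises 22 mm above the collar. Four spring balls stick out 5 mm from the pin 9.5 mm above the collar: the cap's lip meets them when the cap is 13 mm from home; pushing it over them takes about 8 to 12 N, then the force drops (the click) over the last 6 mm
- tape: bystander: roll of tape lying flat, 104 mm across, 25 high; origin at the centre of its underside
- pot: bystander: round low cream pot with lid, 90 mm across, 32 high; origin at the centre of its underside. Further left, beside the robot, a wooden mug tree with four mugs stands fixed, under 0.4 m high: the arm must rise before crossing it
- honey: bystander: glass jar with screw lid, 68 mm across, 84 high; origin at the centre of its underside
- spice_a: bystander: spice jar, 45 mm across, 106 high; origin at the centre of its underside
- spice_b: bystander: second spice jar, 45 mm across, 106 high; origin at the centre of its underside
Things that resemble listed ones, but are neither listed nor needed, are in the scene too. What is shaped like the snap_cap but black or green is not meant.

How it is judged (in metres and radians):
On the way, in this order (a step that is already met when the one before it is completed fails the run):
1. the card holder is held by the detent, while the cap is not yet on the stud (y of carrier in the frame of detent_mark between -0.003 and 0.003 m and x of carrier in the frame of detent_mark between -0.004 and 0.004 m and z of carrier in the frame of detent_mark between -0.003 and 0.003 m and angle between the z axis of carrier and the z axis of detent_mark, either way round below 0.08 rad and distance between snap_cap and stud_seat above 0.02 m), for 0.3 s.
2. the cap has clicked over the stud's balls and sits on the collar (horizontal distance between snap_cap and stud_seat below 0.004 m and z of snap_cap in the frame of stud_seat below 0.002 m and angle between snap_cap's own z axis and vertical below 0.1 rad), for 0.2 s.
At the end, for the whole second after the job is handed in: Holder at rest within 3 mm of the detent mark along the rail (4 across, 3 in height, tilt under 0.08 rad); cap over the stud within 4 mm, under 2 mm above the collar, tilt under 0.1 rad; fingers still on the cap (over 3 N) and cap pressed on the stud with over 4 N (all of step 2 and y of carrier in the frame of detent_mark between -0.003 and 0.003 m and x of carrier in the frame of detent_mark between -0.004 and 0.004 m and z of carrier in the frame of detent_mark between -0.003 and 0.003 m and angle between the z axis of carrier and the z axis of detent_mark, either way round below 0.08 rad and contact force between snap_cap and stud above 4 N and contact force between the fingers and snap_cap above 3 N and linear speed of carrier below 0.02 m/s); the arm keeps its last pose, push and grip.
It fails at once if a bystander is shoved more than 20 mm or tipped over (distance of any of tape, pot, honey, spice_a, spice_b from where it was at the start of the episode above 0.02 m or angle between any of tape, pot, honey, spice_a, spice_b's own z axis and vertical above 0.3 rad).
It fails at once if the cap is rammed onto the stud with more than 60 N (contact force between snap_cap and stud above 60 N).
It also fails if it takes over 61 s, if anything falls off the work surface, if the arm or the gripper's body presses on something with over 40 N, if the wrist force passes 120 N, or if a joint passes its speed limit or range.

ROBOT

A 6-joint arm with a two-finger parallel gripper is mounted at the origin on a cart in front of the work surface, level with it; the furniture and walls round the work are solid. World frame = base frame: x ahead of the robot, y to its left, z up, the work surface at z = 0. Lengths are in mm, angles in rad, forces in N, time in s.
With the tool pointing down it reaches from about 275 to 1000 mm from the base axis. Payload 8.4 kg.
Tool frame: the origin (TCP) lies on the centre line of the jaws, within the pads' length; the fingertips stand 17 mm ahead of it and the grasp point (between the pads) lies 2 mm behind it; z points along the fingers, y is the line along which they close (so a half turn about z gives the same grasp; the last joint's range is limited). The gripper opens to 85 mm and grips with 20 to 120 N. Pads are 22 mm wide; open, the fingers measure 114 mm over their backs; the gripper's body (76 mm by 85 mm) begins 54 mm behind the grasp point. The pads swing forward as they close: fully open they stand 13 mm farther back than shut.
Start: joints at [1.319, 0.353, 1.633, -0, 1.155, -0.002], TCP at [154.505, 605.604, 248.281] pointing down, gripper open.
Joint ranges: [-2.63, 2.63], [-0.92, 2.1], [0.06, 2.66], [-1.3, 4.44], [0, 2.69], [-3.02, 3.02]. Speed limits (rad/s): [2.22, 2.22, 2.79, 3.14, 3.14, 3.14].

INTERFACE

Orientations are given as [roll, pitch, yaw] about the fixed x, y, z axes, in that order (R = Rz(yaw) Ry(pitch) Rx(roll)).
In Python, from rig import r, eyes gives the robot as it stands. The module is installed in compiled form; this text tells all that it offers.
- The arm moves only by the shell command python3 -m inch 'ROWS' [FORCE]. ROWS is JSON, a list of rows, each a list of 7 numbers: the shift along the tool's x, y, z in m, then the turn, a rotation vector about the tool's x, y, z in degrees, then the closure, from -1 (fully open) to 1 (shut). In form: [[x, y, z, rx, ry, rz, gripper], ...]. A call has 1 to 8 rows; each row shifts and turns the commanded pose from where the row before left it, along the tool's axes as they then stand; what a row does not reach is not made up. A row lasts 1/10 s, in which the tool goes at most 50 mm and 8.59 degrees, less where a joint would pass 70% of its speed; a pose out of reach is approached as far as the arm can. A call with a gripper value outside its range is refused whole. The fingers move at their own pace and stop on an object; FORCE is the grip in N (left out, the last holds). Time passes only in rows, so rows that do not move let the fingers close. It gives the time, the measured TCP pose, the force, the opening and the grip force at its end, in the units of the state.
- r.sense(): the state, without advancing time (a new reading comes with each control period).
- eyes.grab_frame(name): name is "side" or "top" or "wrist"; returns a dict with "img" (480x640x3 uint8, blue, green, red), "fx", "fy", "cx", "cy" (pixels), "R" (3x3) and "t" (3): a world point X has camera coordinates R X + t; the wrist camera has in their place "hand_eye" (4x4, takes a point from camera to tool coordinates, whose origin is the TCP and whose axes are the flange's). Camera axes: x right, y down, z forward; pixel columns grow to the right and rows downward; lengths in mm; the calibration is good to about 2 mm. A picture is of the moment at which its call begins: read the wrist's pose just before it. There is no depth.
- r.sign_off(): hands the job in; it is judged then, once.
The state is a dict: "clock": time; "qpos": joint angles; "qvel": joint speeds; "joint_efforts": joint torques, N m; "eef_pos": TCP position; "tcp_rot": TCP orientation; "contact_force": force on the tool from outside, world axes, zero at the start; "wrist_torque": the same for the moment, N m; "opening": opening from 0.0 (shut) to 1.0 (fully open); "grasp_force": force on a finger pad.
Only numpy, scipy, OpenCV 4.12 (cv2) and the standard library are available. Lean on these libraries where they do the work, as an engineer would, in place of code of your own. Each camera call takes 0.05 s, during which the arm holds its last target. There are 200 camera calls.

## Working session

There is one attempt and no reset: what is moved stays moved. The work goes in short steps, Python scripts to look and compute and a shell command to move; the robot and the scene stay as the last step left them, time stands still between calls to the robot, and variables do not carry over. Pictures are saved under pics/ and viewed, at most 10 in all, crops included, and the job is handed in when it is done.

```bash
mkdir -p pics
python3 - <<'E'
from rig import r, eyes
import cv2
s=r.sense(); print({k:s[k] for k in('clock','eef_pos','tcp_rot','contact_force','opening')})
for n in('side','top'):
    f=eyes.grab_frame(n); cv2.imwrite(f'pics/{n}0.png',f['img']); print(n,f['fx'],f['fy'],f['cx'],f['cy'],f['R'],f['t'])
f=eyes.grab_frame('wrist');print(f['hand_eye'],f['fx'])
E
```

```text
{'clock': 0.0, 'eef_pos': array([154.38193542, 605.17427796, 247.56095426]), 'tcp_rot': array([-3.14020085e+00,  1.15293292e-05,  2.89181397e+00]), 'contact_force': array([0.15852136, 0.48359916, 0.77598564]), 'opening': 0.9988102612798568}
side 433.1525409354372 433.1525409354372 311.4456917439169 237.69334791748642 [[-0.99113644 -0.13039764 -0.02539701]
 [-0.03946888  0.47157556 -0.88094194]
 [ 0.12684936 -0.87213127 -0.47254237]] [549.54241645  86.30763242 979.28809201]
top 576.5192254672734 576.5192254672734 320.70283760181786 238.28626662458947 [[ 0.13384462 -0.99099154  0.00462455]
 [-0.96990477 -0.13195154 -0.20463024]
 [ 0.20339705  0.02290328 -0.97882842]] [ -76.50239078  547.6944934  1417.08181454]
[[-7.52691937e-05 -9.60686497e-01 -2.77635461e-01  6.99109974e+01]
 [ 9.99999991e-01 -4.16248464e-05 -1.27075860e-04 -1.13140067e+00]
 [ 1.10523530e-04 -2.77635468e-01  9.60686491e-01 -1.25376864e+02]
 [ 0.00000000e+00  0.00000000e+00  0.00000000e+00  1.00000000e+00]] 354.88456697614447
```

View pics/top0.png

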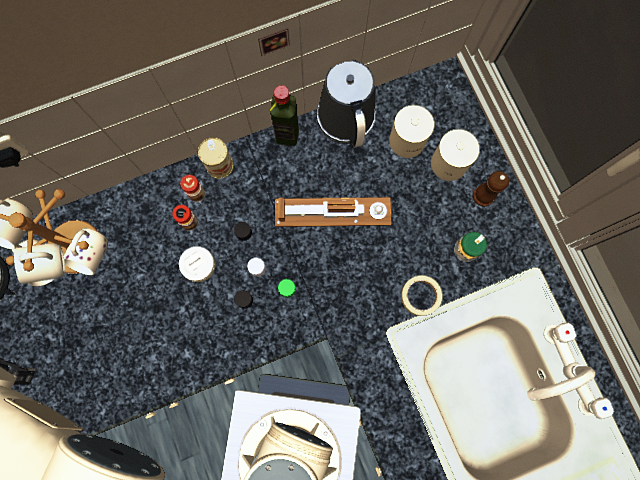

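View pics/side0.png

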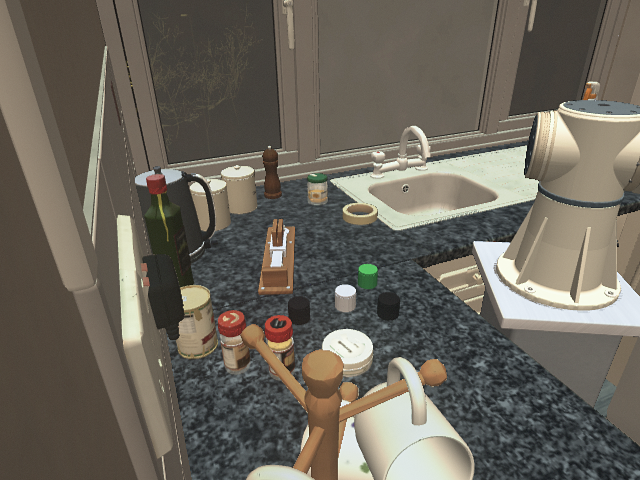

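The top view shows the rail with its end block at (279,211), the holder at about (342,208) and the stud at (378,211). Four things could be taken for the cap: silver-white at (256,266), black at (242,231), black at (243,299) and green at (286,288). The pot lid at (197,264) is too large. I choose (256,266).

```bash
cat > h.py <<'E'
import numpy as np, cv2
from scipy.spatial.transform import Rotation as Ro
from rig import r, eyes
def grab(n):
    s=r.sense(); f=eyes.grab_frame(n)
    if n=='wrist':
        T=np.eye(4); T[:3,:3]=Ro.from_euler('xyz',s['tcp_rot']).as_matrix(); T[:3,3]=s['eef_pos']
        W=T@f['hand_eye']; f['R']=W[:3,:3].T; f['t']=-W[:3,:3].T@W[:3,3]
    f['R']=np.array(f['R']);f['t']=np.array(f['t']); return f
def cast(f,uv,z):
    uv=np.atleast_2d(uv).astype(float)
    d=np.c_[(uv[:,0]-f['cx'])/f['fx'],(uv[:,1]-f['cy'])/f['fy'],np.ones(len(uv))]@f['R']
    c=-f['R'].T@f['t']; return c+d*((z-c[2])/d[:,2])[:,None]
def proj(f,X):
    c=np.atleast_2d(X)@f['R'].T+f['t']; return c[:,:2]/c[:,2:]*[f['fx'],f['fy']]+[f['cx'],f['cy']]
E
python3 - <<'E'
from h import *
f=grab('top'); im=f['img']
print('cap',cast(f,[256,266],40),'stud',cast(f,[378,211],37),'block',cast(f,[342,206],84),'pot',cast(f,[197,263],32),'tape',cast(f,[422,295],25))
hsv=cv2.cvtColor(im,cv2.COLOR_BGR2HSV)
m=cv2.inRange(hsv,(3,80,60),(20,255,255)); m[:180]=0;m[240:]=0;m[:,:260]=0;m[:,400:]=0
rc=cv2.minAreaRect(cv2.findNonZero(m)); b=cv2.boxPoints(rc); print(rc); print(cast(f,b,12))
g=cv2.inRange(hsv,(0,0,130),(179,70,255)); n,l,st,ce=cv2.connectedComponentsWithStats(g)
for i in range(1,n):
    if 190<ce[i][1]<310 and 230<ce[i][0]<400 and st[i][4]>20: print(st[i],ce[i],cast(f,ce[i],40))
c=np.vstack([cv2.resize(im[185:235,260:405],None,fx=5,fy=5,interpolation=2),cv2.resize(im[245:315,220:365],None,fx=5,fy=5,interpolation=2)])
cv2.imwrite('pics/crop.png',c[:600])
E
```

```text
cap [[462.37042482 152.53436252  40.        ]] stud [[ 649.69756204 -140.69006085   37.        ]] block [[637.62469292 -45.24248035  84.        ]] pot [[450.80166443 305.24724337  32.        ]] tape [[ 447.48178236 -278.56257508   25.        ]]
((332.92474365234375, 211.12916564941406), (28.536117553710938, 116.1955795288086), 89.26547241210938)
[[ 655.86051132  135.72621831   12.        ]
 [ 701.9930791  -171.88291797   12.        ]
 [ 624.0995993  -181.41023578   12.        ]
 [ 578.5628612   123.01843352   12.        ]]
[285 199  79  18 645] [321.49457364 209.59069767] [[632.70971532   6.35538737  40.        ]]
[369 202  18  17 240] [377.8125     210.07083333] [[ 651.30884127 -139.7044362    40.        ]]
[247 257  18  18 245] [255.51836735 265.53061224] [[463.40515991 153.94564724  40.        ]]
```

View pics/crop.png

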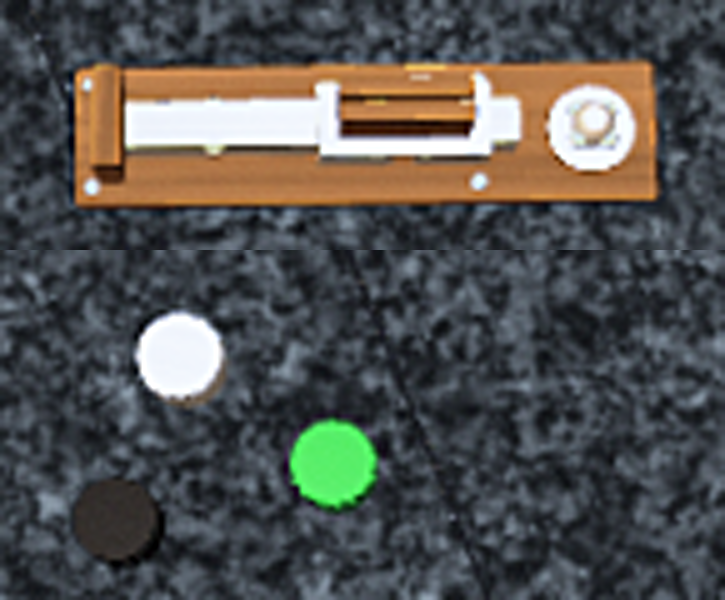

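The crop confirms the silver-white cap at (256,266), with the green and black lookalikes clearly different. The rail's yaw is about 0.148, so the tool's yaw target is 1.719. I'll rise and turn first.

```bash
python3 -m inch '[[0,0,-0.05,0,0,8.4,-1],[0,0,-0.05,0,0,8.4,-1],[0,0,-0.05,0,0,8.4,-1],[0,0,-0.05,0,0,8.4,-1],[0,0,0,0,0,8.4,-1],[0,0,0,0,0,8.4,-1],[0,0,0,0,0,8.4,-1],[0,0,0,0,0,8.4,-1]]' 30
python3 -m inch '[[-0.04,0.021,0,0,0,0,-1],[-0.04,0.021,0,0,0,0,-1],[-0.04,0.021,0,0,0,0,-1],[-0.04,0.021,0,0,0,0,-1],[-0.04,0.021,0,0,0,0,-1],[-0.04,0.021,0,0,0,0,-1],[-0.04,0.021,0,0,0,0,-1],[-0.04,0.021,0,0,0,0,-1]]'
python3 -m inch '[[-0.04,0.021,0,0,0,0,-1],[-0.04,0.021,0,0,0,0,-1],[-0.04,0.021,0,0,0,0,-1],[-0.04,0.021,0,0,0,0,-1],[-0.04,0.021,0,0,0,0,-1],[-0.04,0.021,0,0,0,0,-1],[-0.04,0.021,0,0,0,0,-1],[-0.04,0.021,0,0,0,0,-1]]'
```

```text
clock: 1.0
eef_pos: [154.5, 605.5, 448.1]
tcp_rot: [-3.141, 0.0, 1.713]
contact_force: [-0.7, 1.1, -0.1]
opening: 1.001
grasp_force: 0.0
clock: 1.8
eef_pos: [368.5, 312.2, 448.3]
tcp_rot: [3.141, -0.0, 1.719]
contact_force: [0.2, 0.8, -0.1]
opening: 0.996
grasp_force: 0.0
clock: 2.6
eef_pos: [582.0, 20.4, 448.2]
tcp_rot: [-3.142, -0.0, 1.719]
contact_force: [0.6, 0.4, -0.5]
opening: 0.998
grasp_force: 0.0
```

```bash
python3 -m inch '[[-0.036,0.022,0.04,0,0,0,-1],[-0.036,0.022,0.04,0,0,0,-1],[0,0,0.045,0,0,0,-1],[0,0,0.045,0,0,0,-1],[0,0,0,0,0,0,-1],[0,0,0,0,0,0,-1]]'
python3 - <<'E'
from h import *
f=grab('wrist'); cv2.imwrite('pics/w1.png',f['img']); s=r.sense(); print(s['eef_pos'],s['tcp_rot'])
c=np.array([640,-23.6]);a=.148
for y,z in((-120,15),(80,36),(-20,84)): print(y,proj(f,[c[0]-y*np.sin(a),c[1]+y*np.cos(a),z]))
np.savez('w1.npz',**{k:f[k] for k in('img','R','t','fx','fy','cx','cy')})
E
```

```text
clock: 3.2
eef_pos: [627.8, -33.4, 290.0]
tcp_rot: [-3.141, -0.0, 1.719]
contact_force: [-1.2, 0.4, 2.2]
opening: 1.001
grasp_force: 0.0
[628.8170784  -33.31580514 291.70397792] [3.13941024e+00 4.79959155e-04 1.71926140e+00]
-120 [[322.66714507 287.97501137]]
80 [[325.03231999 114.76998095]]
-20 [[325.70447432 222.07683149]]
```

View pics/w1.png

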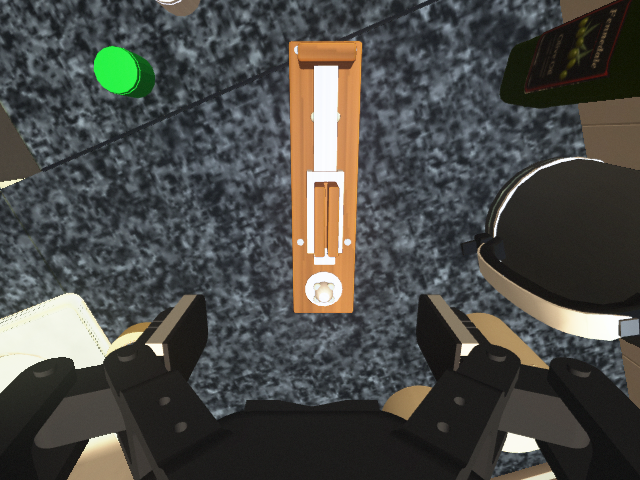

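The wrist view shows the board at columns 290–361, the detent balls at (312,117) and (340,117), the wooden block at x 316–340, y 181–256 and the stud collar at (323,289). Now to measure these.

Run:
```python
from h import *
f=dict(np.load('w1.npz')); im=f['img']; hsv=cv2.cvtColor(im,cv2.COLOR_BGR2HSV)
# collar ellipse
w=cv2.inRange(hsv,(0,0,150),(179,60,255)); w[:268]=0;w[312:]=0;w[:,:295]=0;w[:,:][:,352:]=0
cs=max(cv2.findContours(w,0,2)[0],key=cv2.contourArea); e=cv2.fitEllipse(cs); S=cast(f,e[0],15)[0]; print('collar',e,S)
# board edges: long sides at z=12
b=cv2.inRange(hsv,(3,70,50),(22,255,255)); b[:,:280]=0;b[:,370:]=0
L=[];Rr=[]
for v in range(75,300,3):
    k=np.flatnonzero(b[v]); L.append((k.min()-.5,v));Rr.append((k.max()+.5,v))
for q in(L,Rr):
    P=cast(f,q,12)[:,:2]; vx,vy,x0,y0=cv2.fitLine(P.astype(np.float32),cv2.DIST_HUBER,0,.01,.01).ravel(); print('edge',np.arctan2(-vx,vy)if vy>0 else np.arctan2(vx,-vy),x0,y0)
k=np.flatnonzero(b.sum(1)>255*30); print('rows',k.min(),k.max(),cast(f,[[326,k.min()-.5],[323,k.max()+.5]],12))
print('balls mid',cast(f,[[326,117]],28),'slotend',cast(f,[[328,181],[328,256],[316,220],[340,220]],84))
for v in (195,215,235): print(v,im[v,300:352].astype(int).mean(1).astype(int).tolist())
print([ (v,int(im[v,322].mean()),int(im[v,334].mean())) for v in list(range(168,188))+list(range(244,268))])
print('kettle',cast(f,[[478,255]],100))
```

```text
collar ((323.1670837402344, 288.5093078613281), (33.66669464111328, 36.36382293701172), 88.87763214111328) [ 658.41263029 -142.9003742    15.        ]
edge 0.14977117 602.8077 -28.38389
edge 0.15043731 677.63043 -17.204641
rows 41 312 [[ 618.49593004  127.84938924   12.        ]
 [ 663.6586644  -176.73652311   12.        ]]
balls mid [[629.76073117  53.94666473  28.        ]] slotend [[638.82812142  -4.26427805  84.        ]
 [650.65684332 -77.07576736  84.        ]
 [633.41995221 -42.73391977  84.        ]
 [656.18237075 -39.33168128  84.        ]]
195 [138, 133, 134, 136, 140, 139, 108, 252, 251, 251, 252, 252, 251, 251, 143, 149, 156, 152, 147, 147, 144, 145, 142, 143, 143, 124, 159, 94, 73, 147, 157, 153, 151, 147, 145, 147, 143, 144, 138, 179, 251, 253, 253, 201, 143, 138, 139, 146, 147, 148, 147, 150]
215 [134, 132, 129, 132, 140, 139, 137, 252, 252, 251, 252, 253, 252, 251, 142, 148, 155, 151, 146, 147, 147, 145, 144, 143, 136, 155, 158, 75, 104, 148, 155, 151, 147, 147, 146, 147, 145, 141, 144, 251, 252, 253, 252, 164, 138, 138, 136, 140, 148, 152, 150, 150]
235 [137, 131, 13
[... 335 characters left out ...]
73, 252, 252), (174, 252, 252), (175, 253, 252), (176, 252, 252), (177, 253, 252), (178, 253, 252), (179, 252, 252), (180, 252, 252), (181, 237, 194), (182, 83, 83), (183, 84, 84), (184, 85, 83), (185, 85, 87), (186, 86, 90), (187, 138, 140), (244, 146, 148), (245, 144, 148), (246, 146, 150), (247, 147, 148), (248, 146, 148), (249, 146, 148), (250, 146, 149), (251, 144, 152), (252, 148, 151), (253, 146, 149), (254, 145, 148), (255, 146, 147), (256, 149, 152), (257, 230, 235), (258, 252, 252), (259, 252, 252), (260, 251, 252), (261, 251, 252), (262, 252, 252), (263, 251, 252), (264, 235, 199), (265, 144, 150), (266, 145, 151), (267, 143, 148)]
kettle [[788.1745533  -49.85878338 100.        ]]
```

```bash
python3 -m inch '[[-0.0125,0.0135,0.03,0,0,0,-1],[0,0,0.04,0,0,0,-1],[0,0,0.04,0,0,0,-1],[0,0,0.04,0,0,0,-1],[0,0,0,0,0,0,-1]]'
python3 - <<'E'
from h import *
for i in range(3): s=r.sense(); print(s['eef_pos'],s['tcp_rot'][2])
E
```

```text
clock: 3.75
eef_pos: [641.6, -43.4, 137.4]
tcp_rot: [-3.137, -0.001, 1.719]
contact_force: [-1.0, -0.2, -0.5]
opening: 0.996
grasp_force: 0.0
[641.60829554 -43.43854225 137.39877296] 1.7193887967238943
[641.60829554 -43.43854225 137.39877296] 1.7193887967238943
[641.60829554 -43.43854225 137.39877296] 1.7193887967238943
```

```bash
python3 -m inch '[[0,0.0015,0.035,0,0,0,-1],[0,0,0.035,0,0,0,-1],[0,0,0,0,0,0,-1],[0,0,0,0,0,0,0.2],[0,0,0,0,0,0,1],[0,0,0,0,0,0,1],[0,0,0,0,0,0,1],[0,0,0,0,0,0,1]]' 30
```

```text
clock: 4.55
eef_pos: [645.0, -43.7, 71.0]
tcp_rot: [3.141, 0.0, 1.719]
contact_force: [-2.8, -0.6, 10.4]
opening: 0.271
grasp_force: 31.0
```

```bash
python3 -m inch '[[0,-0.001,-0.001,0,0,0,1],[0.005,0,0,0,0,0,1],[0.01,0,0,0,0,0,1],[0.01,0,0,0,0,0,1],[0.01,0,0,0,0,0,1],[0,0,0,0,0,0,1]]'
```

```text
clock: 5.15
eef_pos: [638.7, -7.3, 71.0]
tcp_rot: [3.14, -0.001, 1.72]
contact_force: [-0.9, 1.2, 4.8]
opening: 0.275
grasp_force: 30.8
```

```bash
python3 -m inch '[[0.01,0,0,0,0,0,1],[0.01,0,0,0,0,0,1],[0.01,0,0,0,0,0,1],[0.01,0,0,0,0,0,1],[0.01,0,0,0,0,0,1],[0.006,0,0,0,0,0,1],[0,0,0,0,0,0,1]]'
python3 -m inch '[[0.002,0,0,0,0,0,1],[0,0,0,0,0,0,1]]';python3 -m inch '[[0.002,0,0,0,0,0,1],[0,0,0,0,0,0,1]]';python3 -m inch '[[0.002,0,0,0,0,0,1],[0,0,0,0,0,0,1]]'
```

```text
clock: 5.85
eef_pos: [630.2, 47.4, 71.0]
tcp_rot: [3.141, 0.0, 1.72]
contact_force: [-0.2, -0.2, 6.0]
opening: 0.278
grasp_force: 30.9
clock: 6.05
eef_pos: [630.0, 48.8, 71.1]
tcp_rot: [3.141, 0.001, 1.72]
contact_force: [-0.2, -4.1, 7.0]
opening: 0.274
grasp_force: 31.0
clock: 6.25
eef_pos: [629.7, 50.9, 71.1]
tcp_rot: [3.141, 0.0, 1.719]
contact_force: [-0.5, -3.2, 7.1]
opening: 0.278
grasp_force: 31.0
clock: 6.45
eef_pos: [629.3, 52.7, 71.1]
tcp_rot: [3.141, 0.0, 1.719]
contact_force: [-0.5, -4.2, 7.3]
opening: 0.272
grasp_force: 31.0
```

```bash
for i in 1 2 ; do python3 -m inch '[[0.0015,0,0,0,0,0,1],[0,0,0,0,0,0,1],[0,0,0,0,0,0,1]]'|grep -E 'eef|cont'; done; python3 -m inch '[[0.001,0,0,0,0,0,1],[0,0,0,0,0,0,1],[0,0,0,0,0,0,1]]'|grep -E 'eef|cont'
```

```text
eef_pos: [629.2, 54.1, 71.1]
contact_force: [-0.4, -4.4, 6.7]
eef_pos: [629.1, 55.5, 71.0]
contact_force: [0.7, -5.0, 6.5]
eef_pos: [629.0, 56.2, 71.1]
contact_force: [0.7, -6.7, 7.3]
```

```bash
for i in 1 ; do python3 -m inch '[[0.001,0,0,0,0,0,1],[0,0,0,0,0,0,1],[0,0,0,0,0,0,1]]'|grep -E 'eef|cont'; done; python3 -m inch '[[0.001,0,0,0,0,0,1],[0,0,0,0,0,0,1],[0,0,0,0,0,0,1]]'|grep -E 'eef|cont'
python3 - <<'E'
from h import *
f=grab('wrist'); cv2.imwrite('pics/w2.png',f['img'][150:480,160:480]);
E
```

```text
eef_pos: [628.7, 56.9, 71.1]
contact_force: [-0.0, -7.8, 7.9]
eef_pos: [628.7, 57.1, 71.1]
contact_force: [0.6, -12.1, 7.5]
```

View pics/w2.png

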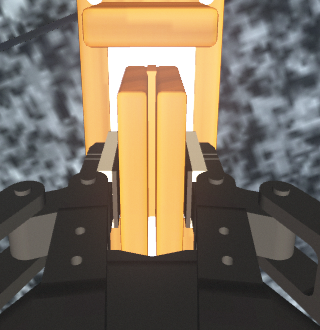

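The wall was met at y=57.1 with 12 N, which matches the end block at +82.5. I'll ease back 2.5 mm, release and look.

```bash
python3 -m inch '[[-0.002,0,0,0,0,0,1],[-0.002,0,0,0,0,0,1],[0,0,0,0,0,0,1],[0,0,0,0,0,0,0.3],[0,0,0,0,0,0,-0.2],[0,0,0,0,0,0,-1],[0,0,0,0,0,0,-1],[0,0,0,0,0,0,-1]]'
python3 -m inch '[[0,0,-0.04,0,0,0,-1],[0,0,-0.045,0,0,0,-1],[0,0,-0.045,0,0,0,-1],[0,0,-0.045,0,0,0,-1],[-0.035,0,-0.04,0,0,0,-1],[-0.035,0,0,0,0,0,-1],[0,0,0,0,0,0,-1],[0,0,0,0,0,0,-1]]'
python3 - <<'E'
from h import *
f=grab('wrist'); im=f['img'];cv2.imwrite('pics/w3.png',cv2.resize(im[20:270,200:450],None,fx=2.4,fy=2.4)); np.savez('w3.npz',**{k:f[k] for k in('img','R','t','fx','fy','cx','cy')})
c=np.array([640.4,-24.2]);a=.15
for x,y,z in((0,80,84),(0,115,84),(0,45,84),(0,125,42),(0,127.5,45),(0,35,42),(0,-120,15)): print(x,y,z,proj(f,[c[0]-y*np.sin(a)+x*np.cos(a),c[1]+y*np.cos(a)+x*np.sin(a),z]))
hsv=cv2.cvtColor(im,cv2.COLOR_BGR2HSV);u=int(proj(f,[628.4,54.9,84])[0,0])
for d in(-7,7): print([(v,int(im[v,u+d].mean())) for v in range(60,190)if abs(int(im[v,u+d].mean())-int(im[v-1,u+d].mean()))>15])
g=np.abs(np.diff(im[int(proj(f,[628.4,54.9,84])[0,1])].mean(1))); print(u,[(i,int(g[i])) for i in np.flatnonzero(g>15) if abs(i-u)<40])
E
```

```text
clock: 8.8
eef_pos: [628.8, 54.2, 70.3]
tcp_rot: [-3.141, -0.0, 1.719]
contact_force: [0.7, -0.2, 0.1]
opening: 0.991
grasp_force: 0.0
clock: 9.6
eef_pos: [638.6, -13.5, 282.8]
tcp_rot: [-3.141, -0.0, 1.717]
contact_force: [-0.5, -0.2, -0.7]
opening: 1.001
grasp_force: 0.0
0 80 84 [[311.4808499  134.04573664]]
0 115 84 [[311.32426824  91.20756423]]
0 45 84 [[311.62797895 174.29782725]]
0 125 42 [[311.31885286  85.08054148]]
0 127.5 45 [[311.30584758  81.80840207]]
0 35 42 [[311.66348129 179.68310224]]
0 -120 15 [[312.12611534 304.60061074]]
[(60, 136), (81, 77), (84, 104), (85, 252), (91, 168), (92, 144), (174, 253)]
[(62, 118), (63, 147), (81, 71), (84, 137), (85, 252), (91, 172), (92, 149), (173, 187), (174, 253), (179, 236), (180, 253)]
311 [(np.int64(275), 23), (np.int64(276), 21), (np.int64(291), 31), (np.int64(292), 136), (np.int64(298), 78), (np.int64(299), 18), (np.int64(309), 20), (np.int64(310), 32), (np.int64(313), 44), (np.int64(314), 38), (np.int64(325), 113), (np.int64(331), 88), (np.int64(332), 24), (np.int64(346), 84)]
```

View pics/w3.png

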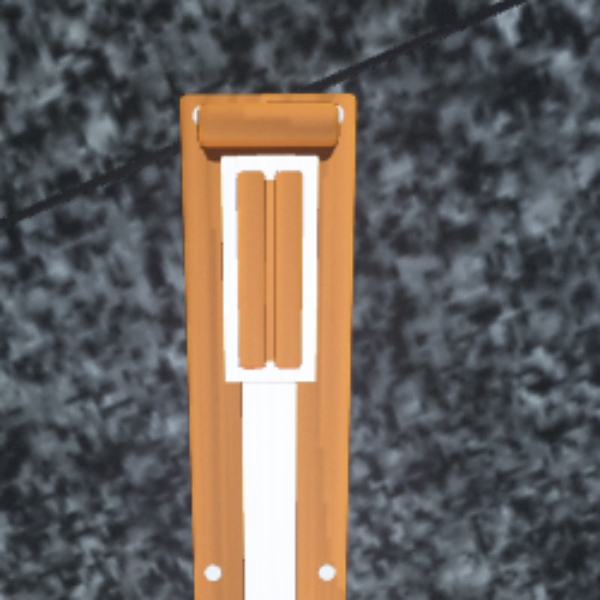

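The holder fits the prediction for the detent to within half a pixel (block rows 91–174, predicted 91.2–174.3), so it is at the mark. On to the cap.

```bash
python3 -m inch '[[0.033,-0.03,0,0,0,0,-1],[0.033,-0.03,0,0,0,0,-1],[0.033,-0.03,0,0,0,0,-1],[0.033,-0.03,0,0,0,0,-1],[0.033,-0.03,0,0,0,0,-1],[0,0,0.04,0,0,0,-1],[0,0,0,0,0,0,-1],[0,0,0,0,0,0,-1]]'
python3 - <<'E'
from h import *
f=grab('wrist'); im=f['img']; cv2.imwrite('pics/w4.png',im); s=r.sense(); print(s['eef_pos'],proj(f,[463.4,153.9,40]))
hsv=cv2.cvtColor(im,cv2.COLOR_BGR2HSV); g=cv2.inRange(hsv,(0,0,215),(179,50,255))
for c in cv2.findContours(g,0,2)[0]:
    if cv2.contourArea(c)>300:
        (u,v),R=cv2.minEnclosingCircle(c);print(u,v,R,cv2.contourArea(c),cv2.boundingRect(c),cast(f,[u,v],40))
E
```

```text
clock: 10.45
eef_pos: [465.7, 128.4, 242.8]
tcp_rot: [-3.139, 0.0, 1.72]
contact_force: [0.3, 0.1, 0.4]
opening: 1.004
grasp_force: 0.0
[466.70841956 128.29069326 243.63096158] [[313.57612025 183.06119338]]
100.5 478.0 32.515480041503906 851.0 (68, 456, 66, 24) [[ 263.50652761 -233.25719158   40.        ]]
465.0 284.5769348144531 26.572689056396484 466.5 (442, 266, 43, 40) [[628.5135687   76.21782598  40.        ]]
313.78082275390625 183.34246826171875 23.50762176513672 1616.0 (291, 160, 46, 47) [[463.62563753 153.67211549  40.        ]]
2.0 257.0 131.01536560058594 3778.5 (0, 126, 26, 263) [[172.08559433  36.92873328  40.        ]]
326.5 3.5 52.61663818359375 4306.0 (274, 0, 106, 55) [[451.99257282 298.74102554  40.        ]]
```

View pics/w4.png

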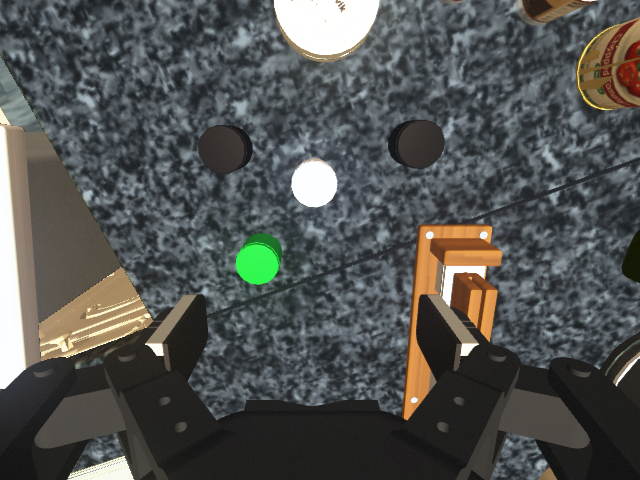

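The wrist view shows the silver cap at (314,183), clear of the black caps at (225,150) and (417,144) and the green one at (258,262).

```bash
python3 -m inch '[[0.0255,0.001,0,0,0,0,-1],[0,0,0.045,0,0,0,-1],[0,0,0.045,0,0,0,-1],[0,0,0.045,0,0,0,-1],[0,0,0,0,0,0,-1],[0,0,0,0,0,0,-1]]'
```

```text
clock: 11.1
eef_pos: [464.4, 153.3, 109.0]
tcp_rot: [-3.141, 0.0, 1.718]
contact_force: [-0.0, 0.2, 1.0]
opening: 1.002
grasp_force: 0.0
```

```bash
python3 -m inch '[[0.0005,-0.001,0.04,0,0,0,-1],[0,0,0.025,0,0,0,-1],[0,0,0.018,0,0,0,-1],[0,0,0,0,0,0,-1],[0,0,0,0,0,0,-1]]'
python3 -m inch '[[0,0,0,0,0,0,0],[0,0,0,0,0,0,1],[0,0,0,0,0,0,1],[0,0,0,0,0,0,1],[0,0,0,0,0,0,1],[0,0,0,0,0,0,1]]' 80
```

```text
clock: 11.6
eef_pos: [464.4, 154.2, 27.3]
tcp_rot: [3.138, -0.001, 1.719]
contact_force: [0.1, -0.5, 0.6]
opening: 0.999
grasp_force: 0.0
clock: 12.2
eef_pos: [462.9, 153.9, 26.4]
tcp_rot: [3.14, -0.0, 1.719]
contact_force: [-2.8, -1.2, 15.7]
opening: 0.485
grasp_force: 78.7
```

```bash
python3 -m inch '[[0,0,-0.03,0,0,0,1],[0,0,-0.045,0,0,0,1],[0,0,-0.045,0,0,0,1],[0,0,0,0,0,0,1]]'
python3 -m inch '[[-0.04,0.0186,0,0,0,0,1],[-0.04,0.0186,0,0,0,0,1],[-0.04,0.0186,0,0,0,0,1],[-0.04,0.0186,0,0,0,0,1],[-0.04,0.0186,0,0,0,0,1],[-0.04,0.0186,0,0,0,0,1],[-0.04,0.0186,0,0,0,0,1],[-0.04,0.0186,0,0,0,0,1]]'
python3 -m inch '[[0,0,0,0,0,0,1],[0,0,0,0,0,0,1]]'
python3 - <<'E'
from h import *
f=grab('wrist'); im=f['img']; cv2.imwrite('pics/w5.png',im); print(r.sense()['eef_pos'],r.sense()['tcp_rot'])
print(proj(f,[658.4,-142.9,15]))
np.savez('w5.npz',**{k:f[k] for k in('img','R','t','fx','fy','cx','cy')})
E
```

```text
clock: 12.6
eef_pos: [465.7, 154.8, 150.7]
tcp_rot: [3.132, -0.002, 1.719]
contact_force: [-1.0, 0.3, -0.2]
opening: 0.487
grasp_force: 81.4
clock: 13.4
eef_pos: [657.1, -142.4, 144.4]
tcp_rot: [-3.141, -0.0, 1.719]
contact_force: [0.0, 0.2, -0.1]
opening: 0.483
grasp_force: 81.4
clock: 13.6
eef_pos: [656.3, -141.5, 144.0]
tcp_rot: [-3.14, -0.001, 1.717]
contact_force: [-0.7, 0.5, -0.4]
opening: 0.48
grasp_force: 81.4
[ 655.83037936 -140.49146486  144.15105104] [-3.13977230e+00 -9.84386962e-04  1.71831115e+00]
[[314.29302417 233.23976328]]
```

View pics/w5.png

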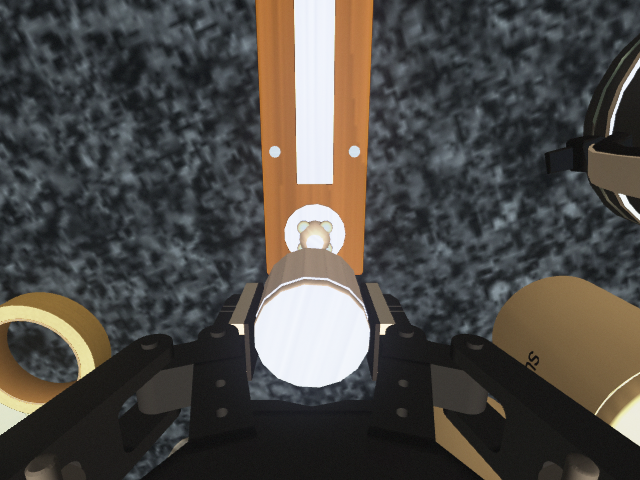

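The collar is at about (314,233), partly hidden by the cap, and the cap's top face is at about (312,332). I'll measure both in this frame.

Run:
```python
from h import *
f=dict(np.load('w5.npz')); im=f['img']; hsv=cv2.cvtColor(im,cv2.COLOR_BGR2HSV)
g=cv2.inRange(hsv,(0,0,205),(179,45,255))
t=g.copy(); t[:265]=0; t[400:]=0; t[:,:245]=0; t[:,376:]=0
t=cv2.morphologyEx(t,cv2.MORPH_OPEN,np.ones((9,9)))
c=max(cv2.findContours(t,0,1)[0],key=cv2.contourArea); e=cv2.fitEllipse(cv2.convexHull(c)); print('cap',e,cv2.boundingRect(c),cv2.minEnclosingCircle(c))
C=cast(f,e[0],157)[0]; print(C)
# collar: radial ring points, upper part
k=g.copy(); k[:198]=0; k[250:]=0; k[:,:275]=0;k[:,355:]=0
c=max(cv2.findContours(k,0,1)[0],key=cv2.contourArea)[:,0]
hull=cv2.convexHull(c)[:,0]; p=c[(c[:,1]<244)&(np.hypot(c[:,0]-314.5,c[:,1]-233.5)>25)]
P=cast(f,p,15)[:,:2]
A=np.c_[2*P,np.ones(len(P))]; s=np.linalg.lstsq(A,(P**2).sum(1),rcond=None)[0]; S=s[:2]; print('collar',S,'R',np.sqrt(s[2]+S@S),len(p))
# fixed radius
from scipy.optimize import least_squares
S=least_squares(lambda q:np.hypot(*(P-q).T)-23,S,loss='soft_l1').x; print(S)
T=r.sense()['eef_pos'];d=S-C[:2]; x=np.array([-.1494,.9888]);y=np.array([.9888,.1494]); print('shift tool x,y',d@x,d@y,'via world',(np.array([658.4,-142.9])-T[:2])@x,(np.array([658.4,-142.9])-T[:2])@y,T)
```

```text
cap ((311.45452880859375, 335.3304443359375), (102.59516143798828, 116.28416442871094), 89.69157409667969) (255, 285, 114, 102) ((311.3333435058594, 335.6666564941406), 57.73992156982422)
[ 656.2889348  -141.67479124  157.        ]
collar [ 658.51934183 -143.19020506] R 22.13693338782796 104
[ 658.67276193 -144.22022026]
shift tool x,y -2.8730639959310693 1.9768411686110055 via world -2.7654608706287864 2.1810057341367655 [ 655.83037936 -140.49146486  144.15105104]
```

```bash
python3 -m inch '[[-0.0025,0.002,0.03,0,0,0,1],[0,0,0.03,0,0,0,1],[0,0,0.012,0,0,0,1],[0,0,0,0,0,0,1],[0,0,0,0,0,0,1]]' 110
python3 -m inch '[[0,0,0.006,0,0,0,1],[0,0,0.006,0,0,0,1],[0,0,0,0,0,0,1],[0,0,0,0,0,0,1]]'
```

```text
clock: 14.15
eef_pos: [659.4, -142.4, 73.9]
tcp_rot: [3.141, 0.0, 1.72]
contact_force: [0.2, -0.7, 0.6]
opening: 0.482
grasp_force: 111.1
clock: 14.55
eef_pos: [659.1, -143.0, 61.2]
tcp_rot: [-3.141, -0.0, 1.719]
contact_force: [0.0, 0.4, -0.5]
opening: 0.483
grasp_force: 111.1
```

```bash
python3 -m inch '[[0,-0.0005,0.003,0,0,0,1],[0,0,0.003,0,0,0,1],[0,0,0,0,0,0,1]]'|grep -E 'eef|cont'
for i in 1 2 3;do python3 -m inch '[[0,0,0.001,0,0,0,1],[0,0,0.001,0,0,0,1],[0,0,0,0,0,0,1]]'|grep -E 'eef|cont'; done
```

```text
eef_pos: [658.6, -142.8, 55.0]
contact_force: [0.7, 0.9, 1.1]
eef_pos: [659.2, -142.9, 54.2]
contact_force: [-2.3, 1.7, 8.7]
eef_pos: [659.4, -143.0, 52.5]
contact_force: [-2.3, 1.1, 9.4]
eef_pos: [658.8, -142.9, 49.5]
contact_force: [-0.1, 1.7, 2.3]
```

```bash
for i in 1 2 3;do python3 -m inch '[[0,0,0.001,0,0,0,1],[0,0,0.001,0,0,0,1],[0,0,0,0,0,0,1]]'|grep -E 'eef|cont'; done; python3 -m inch '[[0,0,0.001,0,0,0,1],[0,0,0,0,0,0,1]]'|grep -E 'eef|cont'
```

```text
eef_pos: [658.1, -142.8, 45.8]
contact_force: [2.7, 2.2, -10.5]
eef_pos: [658.1, -142.8, 44.2]
contact_force: [1.0, 2.2, -12.4]
eef_pos: [658.8, -143.3, 43.4]
contact_force: [-0.6, 1.1, -4.7]
eef_pos: [659.3, -143.5, 42.7]
contact_force: [1.0, 0.3, -1.3]
```

```bash
for i in 1 2;do python3 -m inch '[[0,0,0.0006,0,0,0,1],[0,0,0,0,0,0,1],[0,0,0,0,0,0,1]]'|grep -E 'eef|cont|grasp'; done
```

```text
eef_pos: [658.9, -143.2, 41.8]
contact_force: [-0.4, -0.5, -0.1]
grasp_force: 113.1
eef_pos: [658.9, -143.2, 41.7]
contact_force: [-2.5, -0.3, 5.5]
grasp_force: 114.2
```

```bash
for i in 1 2;do python3 -m inch '[[0,0,0.0006,0,0,0,1],[0,0,0,0,0,0,1],[0,0,0,0,0,0,1]]'|grep -E 'eef|cont|grasp'; done
```

```text
eef_pos: [659.0, -143.2, 41.7]
contact_force: [-2.8, -0.4, 10.7]
grasp_force: 114.8
eef_pos: [659.0, -143.2, 41.6]
contact_force: [-5.4, 1.3, 16.0]
grasp_force: 115.4
```

```bash
python3 -m inch '[[0,0,0,0,0,0,1],[0,0,0,0,0,0,1],[0,0,0,0,0,0,1],[0,0,0,0,0,0,1],[0,0,0,0,0,0,1]]'
python3 - <<'E'
from h import *
f=grab('top'); im=f['img']; a=cv2.resize(im[185:240,260:405],None,fx=5,fy=5,interpolation=2)
w=grab('wrist')['img']; cv2.imwrite('pics/end.png',np.vstack([a,cv2.resize(w[:,:],(725,320))[:,:]])[:600])
E
```

```text
clock: 18.55
eef_pos: [659.0, -143.2, 41.6]
tcp_rot: [3.141, 0.0, 1.719]
contact_force: [-5.8, 1.5, 15.7]
opening: 0.476
grasp_force: 115.4
```

View pics/end.png

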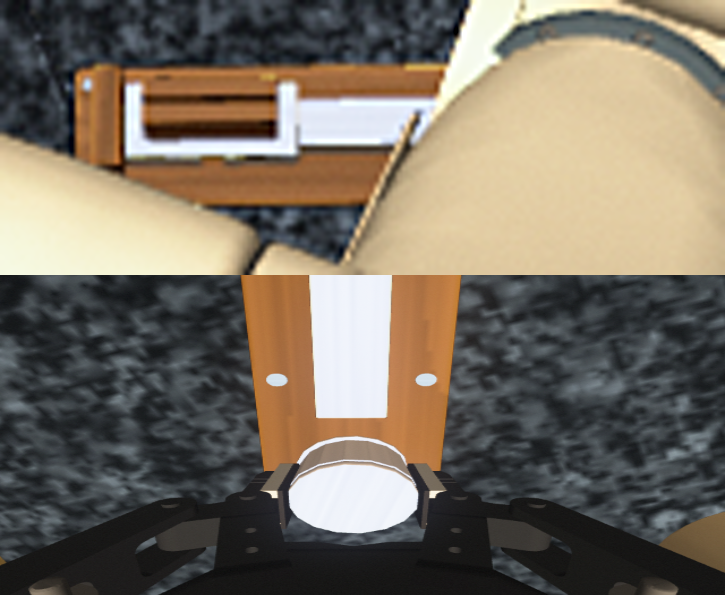

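The holder is at the end block, in the detent position. The cap sits level on the stud and is pressed with a steady 16 N.

```bash
python3 -c "
from rig import r
print(r.sign_off())"
```

```text
the job is handed in; nothing more can be done
None
```

I handed the job in at about 18.6 s, with the holder in the detent, the cap clicked home on the stud's collar, and the gripper still holding it down with about 16 N; the sign-off returned no verdict.

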